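# Close the slip flask with its lugged stopper

### The arm

A 6-joint arm with a two-finger parallel gripper is mounted at the origin on a cart in front of the work surface, level with it; the furniture and walls round the work are solid. World frame = base frame: x ahead of the robot, y to its left, z up, the work surface at z = 0. Lengths are in m, angles in rad, forces in N, time in s.
With the tool pointing down it reaches from about 0.275 to 1 m from the base axis. Payload 8.4 kg.
Tool frame: the origin (TCP) lies at the very end of the fingers, on their centre line; the grasp point (between the pads) lies bot.grasp_offset behind it (bot.grasp_offset is the distance from the TCP to the grasp point, in m); z points along the fingers, y is the line along which they close (so a half turn about z gives the same grasp; the last joint's range is limited). The gripper opens to 85 mm and grips with 20 to 120 N. Pads are 22 mm wide; open, the fingers measure 114 mm over their backs; the gripper's body (76 mm by 85 mm) begins 54 mm behind the grasp point. The pads swing forward as they close: fully open they stand 13 mm farther back than shut.
Start: joints at [-1.137, 0.353, 1.633, -0, 1.155, -0.002], TCP at [0.264, -0.567, 0.231] pointing down, gripper open.
Joint ranges: [-2.63, 2.63], [-0.92, 2.1], [0.06, 2.66], [-1.3, 4.44], [0, 2.69], [-3.02, 3.02]. Speed limits (rad/s): [2.22, 2.22, 2.79, 3.14, 3.14, 3.14].

### API

Orientations are given as [roll, pitch, yaw] about the fixed x, y, z axes, in that order (R = Rz(yaw) Ry(pitch) Rx(roll)).
In Python, from cell import monitor, optics, workorder, bot gives the robot as it stands.
- The arm moves only by the tool send_rows, never from a script. Its argument "deltas" is one flat list of numbers, 5 for each row, row after row: the closure, from 0 (fully open) to 1 (shut), then the shift along the tool's x, y, z in cm, then the turn about the tool's z in rad. A call has 1 to 5 rows; each row shifts and turns the commanded pose from where the row before left it, along the tool's axes as they then stand; what a row does not reach is not made up. A row lasts 1/8 s, in which the tool goes at most 62.5 mm and 10.7 degrees, less where a joint would pass 70% of its speed; a pose out of reach is approached as far as the arm can. A call with a gripper value outside its range is refused whole. The fingers move at their own pace and stop on an object; "force" is the grip in N (left out, the last holds). Time passes only in rows, so rows that do not move let the fingers close. It gives the time, the measured TCP pose, the force, the opening and the grip force at its end, in the units of the state.
- monitor.get_obs(): the state, without advancing time (a new reading comes with each control period).
- optics.snapshot(name): name is "side" or "top" or "wrist"; returns the picture (480x640x3 uint8, red, green, blue); there is no depth.
- optics.calibration(name): a dict with "fx", "fy", "cx", "cy" (pixels), "extrinsics" (4x4, takes a point from world to camera coordinates); the wrist camera has in their place "mount" (4x4, takes a point from camera to tool coordinates, whose origin is the TCP and whose axes are the flange's). Camera axes: x right, y down, z forward; pixel columns grow to the right and rows downward; lengths in m; the calibration is good to about 2 mm. A picture is of the moment at which its call begins: read the wrist's pose just before it. calibration takes no time and is no camera call.
- workorder.hand_in(): hands the job in; it is judged then, once.
The state is a dict: "t": time; "qpos": joint angles; "qd": joint speeds; "tau": joint torques, N m; "eef_pos": TCP position; "orientation": TCP orientation; "force": force on the tool from outside, world axes, zero at the start; "ft_torque": the same for the moment, N m; "finger_gap": finger opening in m; "grip_force": force on a finger pad.
Only numpy, scipy, OpenCV 4.12 (cv2) and the standard library are available. Lean on these libraries where they do the work, as an engineer would, in place of code of your own. Each camera call takes 0.05 s, during which the arm holds its last target. There are 200 camera calls.

### The job

Close the stoneware slip flask with its own stopper, the white one with the flat grip and three lugs under its flange. The lugs must drop into the three slots of the flask's rim, so turn the stopper until it goes down fully home with its flange flat on the rim, then let go; leave the other stopper, the cup and the bowl where they stand.

Things in the scene. Friction and masses are not known exactly. Their poses are not given: they have to be found in the camera images.
- stopper: White glazed stopper, 81 mm high, 0.10 to 0.20 kg, upright at the start. Origin at the centre of the plug's underside, z up its axis. Tapered plug: radius 16 mm at z=0, 23.5 mm at z=40. Flange: radius 38 mm, z=40 to 48. Three lugs under the flange, z=28 to 40 mm, 10 mm wide, out to radius 36 mm, at 0, 120 and 240 degrees from its x axis.
- grip (a point): Centre of the stopper's flat upright grip, 64 mm above its underside. The grip is 46 mm long along the stopper's x, 16 mm thick along its y and 34 mm high.
- flask: Squat brown stoneware flask, heavy, does not move. Origin at the centre of its underside, z up. Belly radius 55 mm; neck outer radius 31 to 40 mm, rim top at z=124 mm. Bore radius 25.5 mm at the rim, narrowing to about 20 mm, 58 mm deep. The rim's top 14 mm is cut through by three radial slots 15.5 mm wide, 120 degrees apart.
- mouth (a point): Centre of the flask's mouth, level with the rim's flat top; z up. The stopper is home with its origin 40 mm below this point; with the lugs resting on the rim it stands 12 mm higher. The slots' direction differs every time, is unrelated to the flask's axes and not reported: feel for it by turning the stopper with its lugs on the rim, or look.
- plain_stopper: Another white stopper, for a wider jar: plain plug without lugs, radius 24 to 30 mm, flange radius 40 mm, round knob, 76 mm high, upright. Origin at the centre of its underside. To be left alone.
- cup: Small terracotta bisque cup, 55 mm across, 58 mm high, origin at the centre of its underside. To be left alone.
- bowl: Hand-built pale bowl with lumps on its rim, 108 mm across, 76 mm high, origin at the centre of its underside. To be left alone.
Mind the look-alikes: they are no part of the job. What is shaped like the stopper but red or turquoise is not meant.

How it is judged:
At the end, for the whole second after the job is handed in: The lugged stopper is home in the flask's neck and at rest: its origin 37 to 44 mm below the mouth point (40 mm is flush; lugs still on the rim give 28 mm), within 5 mm of the neck's axis, tilted less than 0.06 rad (z of stopper in the frame of mouth between -0.044 and -0.037 m and horizontal distance between stopper and mouth below 0.005 m and angle between stopper's own z axis and vertical below 0.06 rad and linear speed of stopper below 0.02 m/s); the robot touches nothing.
It fails at once if The other stopper is knocked or carried more than 40 mm from where it stood (distance of plain_stopper from where it was at the start of the episode above 0.04 m).
It fails at once if The cup is knocked or carried more than 40 mm from where it stood (distance of cup from where it was at the start of the episode above 0.04 m).
It fails at once if The bowl is knocked or carried more than 40 mm from where it stood (distance of bowl from where it was at the start of the episode above 0.04 m).
It also fails if it takes over 72 s, if anything falls off the work surface, if the arm or the gripper's body presses on something with over 40 N, if the wrist force passes 120 N, or if a joint passes its speed limit or range.

## Working session

There is one attempt and no reset: what is moved stays moved. The work goes in short steps, Python scripts to look and compute and a tool call to move; the robot and the scene stay as the last step left them, time stands still between calls to the robot, and variables do not carry over. Pictures are saved under pics/ and viewed, at most 10 in all, crops included, and the job is handed in when it is done.

Besides the shell and the picture viewer there is one more tool, called as name(argument=value, ...), one argument or row to a line, values as JSON. send_rows: Moves the arm, as the interface text tells. Its arguments: {"type":"object","properties":{"deltas":{"type":"array"},"force":{"type":"number"}},"required":["deltas"]}

```bash
mkdir -p pics; ls; python3 - <<'E'
from cell import monitor, optics, workorder, bot
import cv2,numpy as np
o=monitor.get_obs(); print({k:np.round(v,3).tolist() for k,v in o.items()}, bot.grasp_offset)
for n in ("side","top"):
    c=optics.calibration(n); print(n,c)
    cv2.imwrite(f"pics/{n}0.png",optics.snapshot(n)[:,:,::-1])
print(optics.calibration("wrist"))
E
```

```text
pics
{'t': 0.0, 'qpos': [-1.137, 0.354, 1.634, -0.0, 1.155, -0.002], 'qd': [0.002, -0.002, -0.002, 0.002, 0.001, 0.0], 'tau': [0.001, -60.525, -34.206, 0.0, 0.009, 0.0], 'eef_pos': [0.264, -0.566, 0.231], 'orientation': [-3.14, 0.0, 0.436], 'force': [-0.397, 0.482, 0.794], 'ft_torque': [0.005, 0.009, 0.012], 'grip_force': 0.0, 'finger_gap': 0.086} 0.0187
side {'fx': 468.05421713205124, 'fy': 468.05421713205124, 'cx': 324.1161982579428, 'cy': 236.4126290238384, 'extrinsics': array([[-0.92327834, -0.38346379, -0.02264116,  0.50592545],
       [-0.17285974,  0.46739023, -0.86698667,  0.18761203],
       [ 0.34304025, -0.79655627, -0.49781673,  0.85919576],
       [ 0.        ,  0.        ,  0.        ,  1.        ]])}
top {'fx': 451.59015016595936, 'fy': 451.59015016595936, 'cx': 313.3155888807019, 'cy': 231.69985529527702, 'extrinsics': array([[ 2.47132512e-03, -9.99952172e-01, -9.46291320e-03,
         1.00598898e-02],
       [-9.86893021e-01, -9.11915845e-04, -1.61373274e-01,
         5.67091448e-01],
       [ 1.61356926e-01,  9.73768882e-03, -9.86848073e-01,
         9.66322243e-01],
       [ 0.00000000e+00,  0.00000000e+00,  0.00000000e+00,
         1.00000000e+00]])}
{'fx': 381.89181538393603, 'fy': 381.89181538393603, 'cx': 321.3823255967008, 'cy': 235.4041727797378, 'mount': array([[-1.30281351e-04, -9.47956818e-01, -3.18398893e-01,
         8.27108659e-02],
       [ 9.99999252e-01, -5.10827505e-04,  1.11169093e-03,
         5.52973677e-04],
       [-1.21648191e-03, -3.18398510e-01,  9.47956175e-01,
        -1.43338820e-01],
       [ 0.00000000e+00,  0.00000000e+00,  0.00000000e+00,
         1.00000000e+00]])}
```

View pics/top0.png

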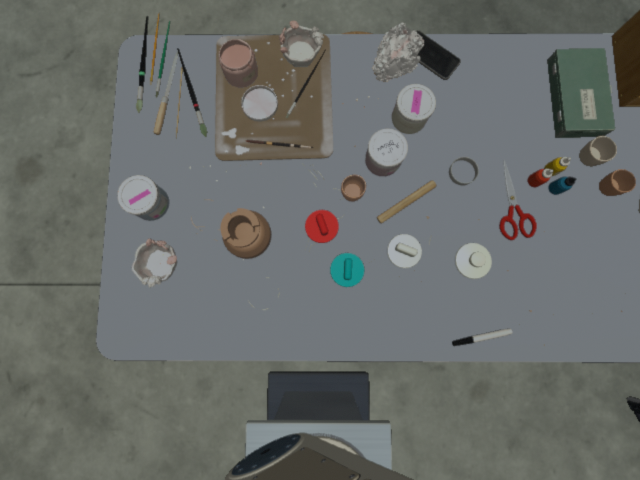

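View pics/side0.png

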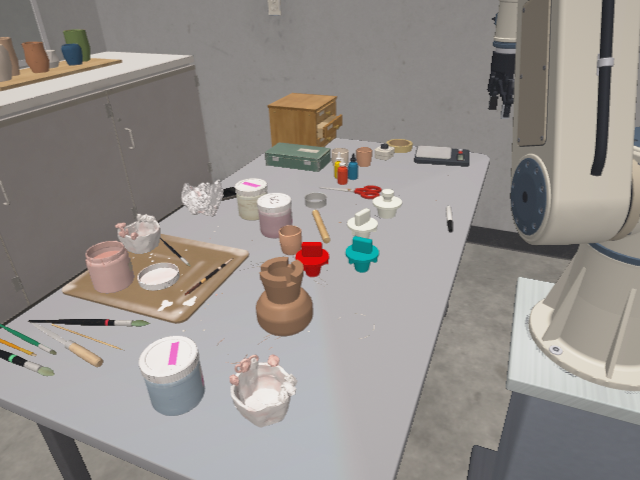

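Candidates in the top image: white with flat grip (405,250), white with round knob (474,260), red (322,226), turquoise (347,269). By the description I choose (405,250). The flask is at (246,233). Next come a close crop and measurements.

```bash
cat > h.py <<'E'
import numpy as np, cv2
from cell import monitor, optics, workorder, bot
from scipy.spatial.transform import Rotation as R
def ray(cal,px,z,T=None):
    """pixel -> world point at height z"""
    E=cal["extrinsics"] if T is None else T
    d=np.array([(px[0]-cal["cx"])/cal["fx"],(px[1]-cal["cy"])/cal["fy"],1])
    r=E[:3,:3].T@d; o=-E[:3,:3].T@E[:3,3]
    return o+r*(z-o[2])/r[2]
def proj(cal,p,T=None):
    E=cal["extrinsics"] if T is None else T
    c=np.atleast_2d(p)@E[:3,:3].T+E[:3,3]
    return np.c_[cal["fx"]*c[:,0]/c[:,2]+cal["cx"],cal["fy"]*c[:,1]/c[:,2]+cal["cy"]]
def wristT(o,cal):
    W=np.eye(4); W[:3,:3]=R.from_euler("xyz",o["orientation"]).as_matrix(); W[:3,3]=o["eef_pos"]
    return np.linalg.inv(W@cal["mount"])
E
python3 - <<'E'
from h import *
im=cv2.imread("pics/top0.png"); cal=optics.calibration("top")
# bright mask around stopper
def comp(x,y,r,thr):
    g=im[y-r:y+r,x-r:x+r].min(2); m=(g>thr).astype(np.uint8)
    n,l,s,c=cv2.connectedComponentsWithStats(m); k=1+np.argmax(s[1:,4]); 
    ct=max(cv2.findContours((l==k).astype(np.uint8),0,1)[0],key=len)
    e=cv2.fitEllipse(cv2.convexHull(ct)); return (e[0][0]+x-r,e[0][1]+y-r),e[1]
for n,x,y,z in (("st",405,250,.048),("plain",474,260,.05)):
    e=comp(x,y,28,150); print(n,e,ray(cal,e[0],z))
for n,p,z in (("cup",(353,183),.058),("bowl",(154,262),.07),("flask",(245,230),.124),("red",(322,226),.048),("turq",(347,269),.048)): print(n,ray(cal,p,z))
a=cv2.resize(im[200:270,210:280],(380,380),interpolation=cv2.INTER_CUBIC); b=cv2.resize(im[215:285,370:440],(380,380),interpolation=cv2.INTER_CUBIC)
cv2.imwrite("pics/crop1.png",np.hstack([a,b]))
E
```

```text
st ((404.287561416626, 250.4905548095703), (32.35000228881836, 33.605690002441406)) [ 0.5247137 -0.1909095  0.048    ]
plain ((473.2198600769043, 260.19011878967285), (33.486881256103516, 35.675628662109375)) [ 0.50316566 -0.34145204  0.05      ]
cup [ 0.67639275 -0.07823284  0.058     ]
bowl [0.49616666 0.35664664 0.07      ]
flask [0.5577746  0.15178232 0.124     ]
red [ 0.57973017 -0.00843152  0.048     ]
turq [ 0.48344475 -0.06352045  0.048     ]
```

View pics/crop1.png

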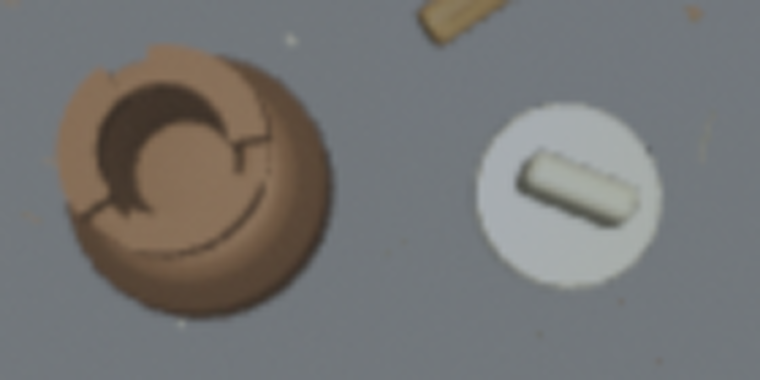

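The left crop shows the flask rim, with slots at about (128,62), (90,205) and (255,148). The right crop shows the white stopper with a flat grip running from (530,165) to (630,205), so the choice is confirmed. Measured heights and reach are plausible. I'll go over the flask for a wrist look, then to the stopper.

```bash
cat >> h.py <<'E'
def plan(goal,yaw,pos=None,cur=None,step=6.0):
    """rows (x,y,z cm, turn) from the present pose to goal, tool pointing down"""
    o=monitor.get_obs(); pos=np.array(o["eef_pos"] if pos is None else pos); cur=o["orientation"][2] if cur is None else cur
    d=np.array(goal)-pos; t=-((yaw-cur+np.pi)%(2*np.pi)-np.pi)
    n=int(np.ceil(max(np.linalg.norm(d)*100/step,abs(t)/.18,1)))
    for i in range(n):
        y=cur-t*i/n; c,s=np.cos(y),np.sin(y); e=d*100/n
        print(np.round([c*e[0]+s*e[1],s*e[0]-c*e[1],-e[2],t/n],3).tolist())
E
python3 - <<'E'
from h import *
# view centre: want flask on optical axis: TCP above flask, 0.10 over rim
plan([.558,.152,.24],1.134)
E
```

```text
[4.385, -4.052, -0.072, -0.054]
[4.596, -3.811, -0.072, -0.054]
[4.794, -3.559, -0.072, -0.054]
[4.978, -3.297, -0.072, -0.054]
[5.148, -3.025, -0.072, -0.054]
[5.303, -2.744, -0.072, -0.054]
[5.442, -2.455, -0.072, -0.054]
[5.566, -2.159, -0.072, -0.054]
[5.674, -1.858, -0.072, -0.054]
[5.766, -1.55, -0.072, -0.054]
[5.841, -1.238, -0.072, -0.054]
[5.899, -0.923, -0.072, -0.054]
[5.94, -0.605, -0.072, -0.054]
```

send_rows(
  deltas=[0,4.4,-4.0,-0.1,-0.054,0,4.6,-3.8,-0.1,-0.054,0,4.8,-3.6,-0.1,-0.054,0,5.0,-3.3,-0.1,-0.054,0,5.1,-3.0,-0.1,-0.054],
)

```text
t: 0.72
eef_pos: [0.3774, -0.2889, 0.2362]
orientation: [-3.141, -0.0, 0.707]
force: [0.6, 0.1, 0.3]
finger_gap: 0.0852
grip_force: 0.0
```

send_rows(
  deltas=[0,5.3,-2.7,-0.1,-0.054,0,5.4,-2.5,-0.1,-0.054,0,5.6,-2.2,-0.1,-0.054,0,5.7,-1.9,-0.1,-0.054,0,5.8,-1.5,-0.1,-0.054],
)

```text
t: 1.35
eef_pos: [0.4901, -0.0117, 0.2413]
orientation: [3.141, 0.0, 0.978]
force: [0.4, -0.3, 0.5]
finger_gap: 0.0854
grip_force: 0.0
```

send_rows(
  deltas=[0,5.8,-1.2,0,-0.054,0,5.9,-0.9,0,-0.054,0,5.9,-0.6,0,-0.054,0,0,0,0,0,0,0,0,0,0],
)

```text
t: 1.98
eef_pos: [0.5567, 0.1512, 0.2407]
orientation: [-3.141, 0.001, 1.138]
force: [-0.1, 0.2, 0.7]
finger_gap: 0.0852
grip_force: 0.0
```

```bash
python3 - <<'E'
from h import *
import json
o=monitor.get_obs(); im=optics.snapshot("wrist")[:,:,::-1]
print(o["eef_pos"],o["orientation"],o["t"],o["force"])
json.dump([list(map(float,o["eef_pos"])),list(map(float,o["orientation"]))],open("flaskpose.json","w"))
cv2.imwrite("pics/wf.png",im)
E
```

```text
[0.5567264  0.15120584 0.2406771 ] [-3.14062697e+00  1.20786861e-03  1.13845464e+00] 1.975 [-0.11547334  0.15854968  0.74502587]
```

View pics/wf.png

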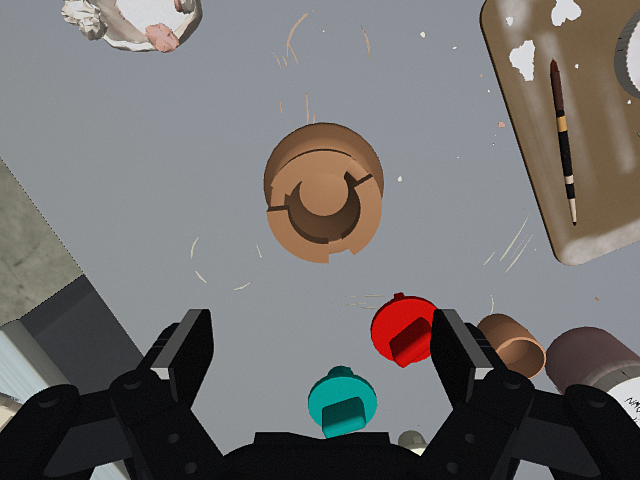

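The wrist view shows the flask rim centred at about (325,207). Its slots are near (277,208), (360,182) and (340,250). I'll fit the rim model to the image gradients and overlay it.

```bash
python3 - <<'E'
from h import *
import json
from scipy.optimize import differential_evolution
from scipy.ndimage import map_coordinates
im=cv2.imread("pics/wf.png"); cal=optics.calibration("wrist"); p,e=json.load(open("flaskpose.json"))
T=wristT(dict(eef_pos=p,orientation=e),cal)
g=cv2.GaussianBlur(cv2.cvtColor(im,6).astype(np.float32),(0,0),1.2)
G=np.hypot(cv2.Sobel(g,5,1,0),cv2.Sobel(g,5,0,1)); G=np.minimum(G,60)
def model(x,y,th,R=.04):
    a=np.linspace(0,2*np.pi,720); P=[]
    for r in (R,.0255):
        keep=np.ones_like(a,bool)
        for k in range(3):
            d=a-th-k*2*np.pi/3; keep&=~((np.abs(r*np.sin(d))<.0078)&(np.cos(d)>0))
        P.append(np.c_[r*np.cos(a),r*np.sin(a)][keep])
    P=np.vstack(P); S=[]
    for k in range(3):
        t=th+k*2*np.pi/3; rr=np.linspace(.0255,R,60)
        for s in (-.00775,.00775): S.append(np.c_[rr*np.cos(t)-s*np.sin(t),rr*np.sin(t)+s*np.cos(t)])
    P=np.vstack([P]+S); return np.c_[P+[x,y],np.full(len(P),.124)]
def cost(v):
    u=proj(cal,model(*v),T); return -map_coordinates(G,[u[:,1],u[:,0]],order=1).mean()
r=differential_evolution(cost,[(.54,.58),(.13,.17),(0,2.0944),(.036,.041)],seed=1,tol=1e-6,popsize=25)
print(r.x,np.degrees(r.x[2]),r.fun)
u=proj(cal,model(*r.x),T); x0,y0=255,135
z=cv2.resize(im[y0:y0+140,x0:x0+140],None,fx=4,fy=4,interpolation=cv2.INTER_CUBIC)
for q in u: cv2.circle(z,(int((q[0]-x0+.5)*4),int((q[1]-y0+.5)*4)),0,(0,255,0),-1)
cv2.imwrite("pics/wf_fit.png",z)
print("to stopper view:"); plan([.525,-.191,.18],1.134)
E
```

```text
[0.56483177 0.16263317 0.39850627 0.04051205] 22.832727404633548 -46.7086181640625
to stopper view:
[-5.389, 1.911, 1.014, 0.001]
[-5.388, 1.914, 1.014, 0.001]
[-5.387, 1.917, 1.014, 0.001]
[-5.386, 1.921, 1.014, 0.001]
[-5.384, 1.924, 1.014, 0.001]
[-5.383, 1.927, 1.014, 0.001]
```

View pics/wf_fit.png

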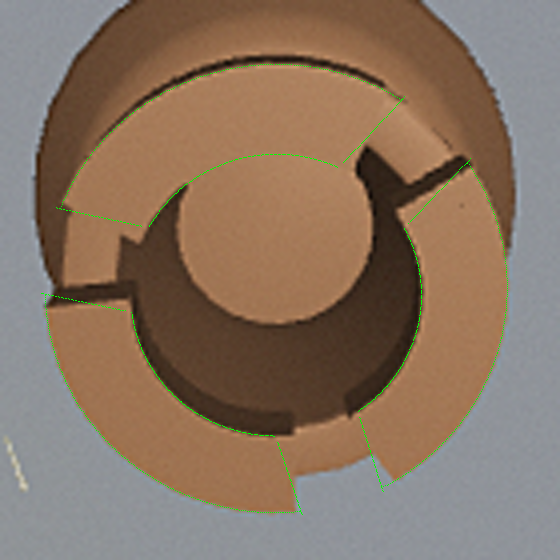

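The overlay fits the circles well, but the slot edges look wedge-shaped: one edge of each slot deviates from the model. I'll refit with radial wedges while moving over to the stopper.

```bash
python3 - <<'E'
from h import *
import json
from scipy.optimize import differential_evolution
from scipy.ndimage import map_coordinates
im=cv2.imread("pics/wf.png"); cal=optics.calibration("wrist"); p,e=json.load(open("flaskpose.json"))
T=wristT(dict(eef_pos=p,orientation=e),cal)
g=cv2.GaussianBlur(cv2.cvtColor(im,6).astype(np.float32),(0,0),1.0)
G=np.minimum(np.hypot(cv2.Sobel(g,5,1,0),cv2.Sobel(g,5,0,1)),60)
a=np.linspace(-np.pi/3,np.pi/3,240); rr=np.linspace(.0255,.0405,60)
def slots(v):
    x,y,th,h=v; P=[]
    for k in range(3):
        for s in (-h,h): t=th+k*2*np.pi/3+s; P.append(np.c_[x+rr*np.cos(t),y+rr*np.sin(t),0*rr+.124])
    return np.vstack(P)
def circ(v):
    P=[]
    for k in range(3):
        t=v[2]+k*2*np.pi/3+a[np.abs(a)>v[3]]
        for r in (.0255,.0405): P.append(np.c_[v[0]+r*np.cos(t),v[1]+r*np.sin(t),0*t+.124])
    return np.vstack(P)
def s(P):
    u=proj(cal,P,T); return map_coordinates(G,[u[:,1],u[:,0]],order=1).mean()
r=differential_evolution(lambda v:-s(slots(v))-s(circ(v)),[(.56,.57),(.157,.168),(0,2.0944),(.12,.35)],seed=1,tol=1e-6,popsize=25)
print(r.x,np.degrees(r.x[2:]),r.fun)
# side-camera-free cross-check: top camera
it=cv2.imread("pics/top0.png"); ct=optics.calibration("top"); u=proj(ct,circ(r.x),ct["extrinsics"]); print("top px centre",proj(ct,[*r.x[:2],.124]))
E
```

```text
[0.5648564  0.16255347 0.41705109 0.22488468] [23.89526738 12.88494294] -97.1602554321289
top px centre [[239.90671159 226.62801533]]
```

send_rows(
  deltas=[0,-5.4,1.9,1.0,0,0,-5.4,1.9,1.0,0,0,-5.4,1.9,1.0,0,0,-5.4,1.9,1.0,0,0,-5.4,1.9,1.0,0],
)

```text
t: 2.65
eef_pos: [0.5289, -0.1366, 0.1913]
orientation: [3.141, 0.0, 1.136]
force: [0.2, 0.5, -0.2]
finger_gap: 0.0853
grip_force: 0.0
```

send_rows(
  deltas=[0,-5.4,1.9,1.0,0,0,0,0,0,0,0,0,0,0,0],
)

```text
t: 3.02
eef_pos: [0.524, -0.1913, 0.1814]
orientation: [-3.141, -0.0, 1.135]
force: [0.2, -0.8, 0.8]
finger_gap: 0.0851
grip_force: 0.0
```

```bash
python3 - <<'E'
from h import *
import json
o=monitor.get_obs(); im=optics.snapshot("wrist")[:,:,::-1]
print(o["eef_pos"],o["orientation"],o["t"])
json.dump([list(map(float,o["eef_pos"])),list(map(float,o["orientation"]))],open("stpose.json","w"))
cv2.imwrite("pics/ws.png",im)
E
```

```text
[ 0.52398108 -0.19127817  0.1813854 ] [-3.14121792e+00 -2.79120321e-04  1.13517176e+00] 3.025
```

View pics/ws.png

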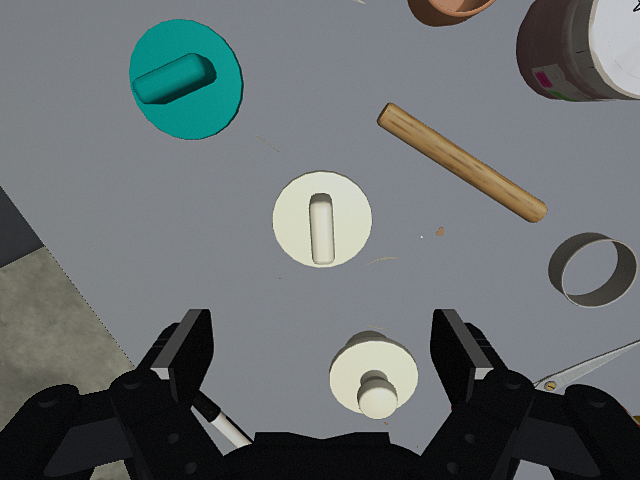

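The wrist view shows the white stopper's flange at (322,219), its grip from (320,197) to (322,262), and the plain one at (375,375). Next I compute its pose precisely.

```bash
python3 - <<'E'
from h import *
import json
from scipy.optimize import minimize
im=cv2.imread("pics/ws.png"); cal=optics.calibration("wrist"); p,e=json.load(open("stpose.json")); T=wristT(dict(eef_pos=p,orientation=e),cal)
g=cv2.cvtColor(im,6); hsv=cv2.cvtColor(im,cv2.COLOR_BGR2HSV)
x0,y0=262,160; sub=im[y0:y0+120,x0:x0+120].astype(int)
m=((sub[:,:,2]-sub[:,:,0]>5)&(sub.min(2)>120)).astype(np.uint8)
ct=max(cv2.findContours(m,0,1)[0],key=len); h=cv2.convexHull(ct)
el=cv2.fitEllipse(h); c=(el[0][0]+x0,el[0][1]+y0); 
W=np.array([ray(cal,q[0]+[x0,y0],.048,T)[:2] for q in h])
cc,rad=cv2.minEnclosingCircle(W.astype(np.float32)); 
A=np.c_[2*W,np.ones(len(W))]; s=np.linalg.lstsq(A,(W**2).sum(1),rcond=None)[0]
print("flange circle",s[:2],np.sqrt(s[2]+s[0]**2+s[1]**2),"ellipse c",c,ray(cal,c,.048,T))
# predicted grip top-edge ends for given yaw vs seen
for yaw in (1.1,1.135,1.17):
    d=.023*np.array([np.cos(yaw),np.sin(yaw),0]); b=np.array([s[0],s[1],.081]); print(yaw,proj(cal,[b+d,b-d],T).round(1).tolist())
# side view lug visibility: crop
sd=cv2.imread("pics/side0.png"); cs=optics.calibration("side")
u=proj(cs,[s[0],s[1],.04])[0]; print("side px",u)
for yy in (1.135,1.135+np.pi):
    print([ (proj(cs,[s[0]+.036*np.cos(yy+k*2.0944),s[1]+.036*np.sin(yy+k*2.0944),.034])[0].round(0).tolist()) for k in range(3)])
a=cv2.resize(im[160:280,262:382],(480,480),interpolation=cv2.INTER_CUBIC)
b=sd[int(u[1])-22:int(u[1])+23,int(u[0])-22:int(u[0])+23]; b=cv2.resize(b,(318,480) if 0 else (300,300),interpolation=cv2.INTER_CUBIC)
b=cv2.copyMakeBorder(b,0,180,0,0,cv2.BORDER_CONSTANT); cv2.imwrite("pics/st_c.png",np.hstack([a,b]))
E
```

```text
flange circle [ 0.52534565 -0.19158831] 0.03757969948808513 ellipse c (321.692928314209, 219.25772094726562) [ 0.52600279 -0.19016378  0.048     ]
1.1 [[323.0, 201.8], [320.6, 266.6]]
1.135 [[321.8, 201.8], [321.7, 266.6]]
1.17 [[320.5, 201.8], [322.9, 266.6]]
side px [361.43196132 225.46107535]
[[351.0, 233.0], [375.0, 229.0], [357.0, 221.0]]
[[371.0, 223.0], [348.0, 226.0], [366.0, 234.0]]
```

View pics/st_c.png

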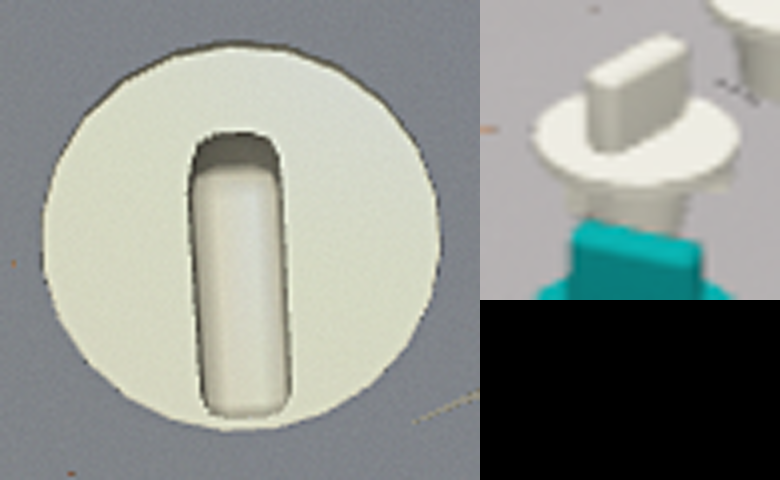

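The flange radius measures 37.6 mm (expected 38). In the side crop, lugs show at (575,200) and (725,180), which match the stopper's x axis at yaw ≈ 1.17 and not its opposite. The slots are at 0.417 rad. Now the grasp.

send_rows(
  deltas=[0,0,0.14,3.5,-0.033,0,0,0,4.0,0,0,0,0,3.4,0,0,0,0,2.0,0,0,0,0,0,0],
  force=50,
)

```text
t: 3.7
eef_pos: [0.5253, -0.1897, 0.0513]
orientation: [-3.139, 0.0, 1.172]
force: [-0.5, -0.2, 0.3]
finger_gap: 0.0853
grip_force: 0.0
```

send_rows(
  deltas=[1,0,0,0,0,1,0,0,0,0,1,0,0,0,0,1,0,0,0,0,1,0,0,0,0],
)

```text
t: 4.32
eef_pos: [0.5264, -0.1914, 0.0527]
orientation: [3.141, -0.0, 1.171]
force: [-0.7, 0.3, 6.0]
finger_gap: 0.0156
grip_force: 52.0
```

send_rows(
  deltas=[1,0,0,-2,0,1,0,0,-4,0,1,0,0,-6,0,1,0,0,-5,0,1,0,0,-2,0],
)

```text
t: 4.95
eef_pos: [0.5271, -0.1916, 0.2455]
orientation: [3.138, -0.0, 1.171]
force: [-0.0, -1.1, -2.5]
finger_gap: 0.0153
grip_force: 51.3
```

```bash
python3 - <<'E'
from h import *
o=monitor.get_obs(); print(o["eef_pos"],o["orientation"],o["force"],o["ft_torque"],o["finger_gap"])
plan([.5649,.1626,.24],.417)
E
```

```text
[ 0.52712545 -0.19163088  0.24545614] [ 3.13751963e+00 -2.35543349e-04  1.17067381e+00] [-0.03184811 -1.10038135 -2.46238243] [ 0.00640384 -0.02053717  0.03957823] 0.015282208361990523
[5.683, -1.72, 0.091, 0.126]
[5.423, -2.418, 0.091, 0.126]
[5.077, -3.079, 0.091, 0.126]
[4.651, -3.69, 0.091, 0.126]
[4.152, -4.244, 0.091, 0.126]
[3.588, -4.731, 0.091, 0.126]
```

send_rows(
  deltas=[1,5.7,-1.7,0,0.126,1,5.4,-2.4,0,0.126,1,5.1,-3.1,0,0.126,1,4.7,-3.7,0,0.126,1,4.2,-4.2,0,0.126],
)

```text
t: 5.58
eef_pos: [0.5587, 0.1062, 0.242]
orientation: [-3.142, 0.0, 0.536]
force: [0.9, -0.9, -2.6]
finger_gap: 0.015
grip_force: 51.1
```

send_rows(
  deltas=[1,3.6,-4.7,0,0.126,1,0,0,0,0,1,0,0,0,0],
)

```text
t: 5.95
eef_pos: [0.5651, 0.1631, 0.2417]
orientation: [3.141, 0.001, 0.417]
force: [-0.9, -1.2, -2.0]
finger_gap: 0.015
grip_force: 51.2
```

```bash
python3 - <<'E'
from h import *
o=monitor.get_obs(); print(o["eef_pos"],o["orientation"],o["force"],o["ft_torque"],o["finger_gap"])
plan([.5649,.1626,.1895],.417)
a=optics.snapshot("side")[:,:,::-1]; cs=optics.calibration("side")
p=np.array(o["eef_pos"]); u=proj(cs,[.5649,.1626,.16])[0]; print(u,proj(cs,[[.5649,.1626,.124],p-[0,0,.0525],p-[0,0,.004]]))
x,y=map(int,u); cv2.imwrite("pics/held.png",cv2.resize(a[y-70:y+70,x-70:x+70],(560,560),interpolation=cv2.INTER_CUBIC))
E
```

```text
[0.56511542 0.16307828 0.24168849] [3.14135620e+00 1.47050659e-03 4.16629009e-01] [-0.88843304 -1.21239469 -1.97809816] [-0.02099455  0.04319402  0.00228225] 0.014992492390424383
[-0.039, 0.035, 5.219, -0.0]
[278.8486946  251.52431025] [[280.23284012 268.16277365]
 [277.44946916 237.61167145]
 [275.41089974 213.19375429]]
```

View pics/held.png

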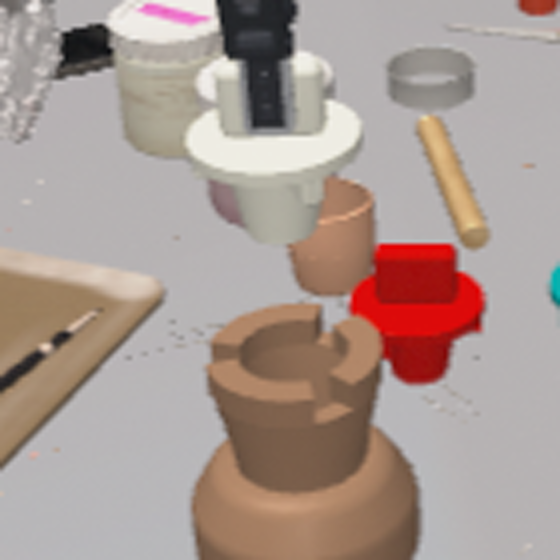

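The held stopper is level with its lugs visible, and it sits above the rim at crop (296,350). The rim looks a couple of mm off the prediction (289,349), so I'll cross-check its centre in the top and side cameras.

```bash
python3 - <<'E'
from h import *
from scipy.optimize import differential_evolution
from scipy.ndimage import map_coordinates
a=np.linspace(-np.pi/3,np.pi/3,240)
def circ(v,R=.0405):
    P=[]
    for k in range(3):
        t=v[2]+k*2*np.pi/3+a[np.abs(a)>.225]
        for r in (.0255,R): P.append(np.c_[v[0]+r*np.cos(t),v[1]+r*np.sin(t),0*t+.124])
        rr=np.linspace(.0255,R,60)
        for s in (-.225,.225): t=v[2]+k*2*np.pi/3+s; P.append(np.c_[v[0]+rr*np.cos(t),v[1]+rr*np.sin(t),0*rr+.124])
    return np.vstack(P)
for n in ("top","side"):
    im=cv2.imread(f"pics/{n}0.png"); cal=optics.calibration(n)
    g=cv2.GaussianBlur(cv2.cvtColor(im,6).astype(np.float32),(0,0),.8); G=np.minimum(np.hypot(cv2.Sobel(g,5,1,0),cv2.Sobel(g,5,0,1)),80)
    def s(v):
        u=proj(cal,circ(v)); return -map_coordinates(G,[u[:,1],u[:,0]],order=1).mean()
    for Rr in (.04,):
        r=differential_evolution(s,[(.55,.575),(.15,.175),(.2,.65)],seed=1,tol=1e-6,popsize=25); print(n,r.x,r.fun)
# stopper start, flange in side view
im=cv2.imread("pics/side0.png"); cal=optics.calibration("side"); g=cv2.GaussianBlur(cv2.cvtColor(im,6).astype(np.float32),(0,0),.8); G=np.minimum(np.hypot(cv2.Sobel(g,5,1,0),cv2.Sobel(g,5,0,1)),80)
for n in ("top","side"):
    im=cv2.imread(f"pics/{n}0.png"); cal=optics.calibration(n); g=cv2.GaussianBlur(cv2.cvtColor(im,6).astype(np.float32),(0,0),.8); G=np.minimum(np.hypot(cv2.Sobel(g,5,1,0),cv2.Sobel(g,5,0,1)),80)
    t=np.linspace(0,2*np.pi,400)
    def s(v):
        u=proj(cal,np.c_[v[0]+.038*np.cos(t),v[1]+.038*np.sin(t),0*t+.048]); return -map_coordinates(G,[u[:,1],u[:,0]],order=1).mean()
    r=differential_evolution(s,[(.51,.54),(-.205,-.175)],seed=1,tol=1e-6); print("stopper",n,r.x,r.fun)
E
```

```text
top [0.56511392 0.16475506 0.4326096 ] -51.78208923339844
side [0.56404273 0.16213068 0.41174359] -78.28465270996094
stopper top [ 0.52467173 -0.19082695] -79.95797729492188
stopper side [ 0.52555113 -0.19522418] -75.50859069824219
```

The cameras agree on the flask at about (.565,.163) with slots at 0.417 rad, and the tool is there already. I'll descend in stages: lugs would meet the rim at TCP z ≈ 0.1485, and home is ≈ 0.1365.

send_rows(
  deltas=[1,0,0,3.5,0,1,0,0,3.0,0,1,0,0,1.5,0,1,0,0,0.8,0,1,0,0,0,0],
)

```text
t: 6.62
eef_pos: [0.5659, 0.1629, 0.1545]
orientation: [3.142, -0.0, 0.414]
force: [0.2, 0.1, -0.9]
finger_gap: 0.0153
grip_force: 51.1
```

send_rows(
  deltas=[1,0,0,0.4,0,1,0,0,0.3,0,1,0,0,0.2,0,1,0,0,0,0],
)

```text
t: 7.12
eef_pos: [0.5665, 0.1636, 0.1475]
orientation: [3.141, -0.002, 0.415]
force: [-4.1, -0.6, 15.3]
finger_gap: 0.0154
grip_force: 53.5
```

Contact at lug height with a −x side force. I'll shift about 1 mm in −x under light load and feel.

send_rows(
  deltas=[1,-0.14,-0.06,-0.1,0,1,0,0,0.1,0,1,0,0,0,0],
)

```text
t: 7.5
eef_pos: [0.5641, 0.1633, 0.1454]
orientation: [-3.142, -0.0, 0.415]
force: [0.9, 0.3, -1.9]
finger_gap: 0.0155
grip_force: 51.1
```

send_rows(
  deltas=[1,0,0,0,0.04,1,0,0,0,0,1,0,0,0,0.04,1,0,0,0,0],
)

```text
t: 8.0
eef_pos: [0.5642, 0.1633, 0.1454]
orientation: [3.141, -0.0, 0.337]
force: [0.3, 0.5, 1.9]
finger_gap: 0.0155
grip_force: 58.0
```

The shift freed it: z = 0.1454, below lug contact, with no load. Turning back to 0.415 and going down.

send_rows(
  deltas=[1,0,0,0,-0.08,1,0,0,0.3,0,1,0,0,0.3,0,1,0,0,0.2,0,1,0,0,0,0],
)

```text
t: 8.62
eef_pos: [0.5641, 0.1632, 0.137]
orientation: [-3.142, 0.0, 0.414]
force: [2.1, 0.5, -3.0]
finger_gap: 0.0153
grip_force: 50.9
```

send_rows(
  deltas=[1,0,0,0.1,0,1,0,0,0.1,0,1,0,0,0,0],
)

```text
t: 9.0
eef_pos: [0.5641, 0.1633, 0.1367]
orientation: [-3.142, -0.0, 0.415]
force: [-4.1, -0.5, 13.2]
finger_gap: 0.0147
grip_force: 53.2
```

Seated on the rim at z = 0.1367 as expected, with 13 N upward. I'll relieve the press, release, and back off straight up.

send_rows(
  deltas=[1,0,0,-0.12,0,0,0,0,0,0,0,0,0,0,0,0,0,0,0,0,0,0,0,0,0],
)

```text
t: 9.62
eef_pos: [0.5641, 0.1632, 0.1364]
orientation: [-3.142, 0.0, 0.415]
force: [0.5, 0.1, -0.3]
finger_gap: 0.0847
grip_force: 0.0
```

send_rows(
  deltas=[0,0,0,-2,0,0,0,0,-4,0,0,0,0,-5,0,0,0,0,0,0,0,0,0,0,0],
)

```text
t: 10.25
eef_pos: [0.5638, 0.1631, 0.2461]
orientation: [-3.142, 0.0, 0.415]
force: [0.9, -0.6, -0.2]
finger_gap: 0.0856
grip_force: 0.0
```

```bash
python3 - <<'E'
from h import *
o=monitor.get_obs(); a=optics.snapshot("side")[:,:,::-1]; w=optics.snapshot("wrist")[:,:,::-1]
print(o["t"],o["force"],o["finger_gap"])
A=cv2.resize(a[190:310,220:340],(400,400),interpolation=cv2.INTER_CUBIC); B=cv2.resize(w[100:400,170:470],(400,400))
cv2.imwrite("pics/done.png",np.hstack([A,B]))
E
```

```text
10.25 [ 0.87582513 -0.55415801 -0.20551622] 0.08555557374129395
```

View pics/done.png

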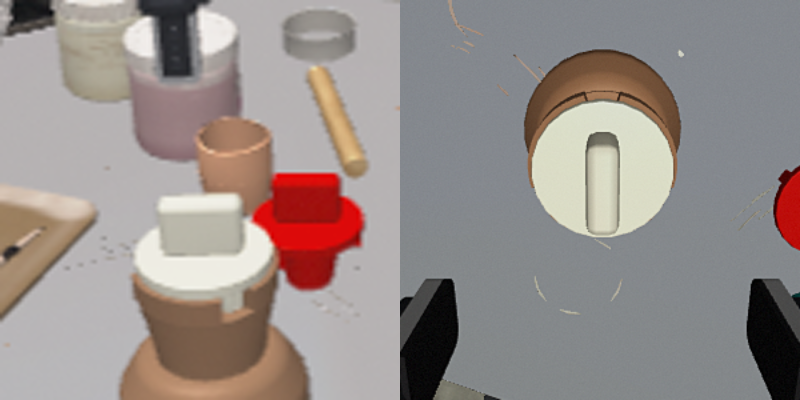

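The picture shows the flange flat on the rim, a lug down in its slot at (232,300), and the fingers clear.

```bash
python3 -c "
from cell import workorder
print(workorder.hand_in())"
```

```text
the job is handed in; nothing more can be done
None
```

The lugged white stopper is home in the flask with its flange flat on the rim and the gripper clear. The job was handed in at about 10 s on the clock, and no verdict came back.

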